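# Read the marks under the bearing pedestals and rack the ring-marked one

### The job

First pull all three bearing pedestals over backwards, towards you, so that they lie on their backs and the white mark hidden under each foot shows. Then lay the one marked with a ring on its back in the upper part of the sloped tray, boss end down the slope, let go of it and slide it down until its boss rests against the stop. Leave the two marked with a bar lying where they fell, and leave the other parts on the desk alone.

Things in the scene. Friction and masses are not known exactly. Their poses are not given: they have to be found in the camera images.
- pedestal_ring: Cast-iron bearing pedestal, 71 mm tall, 0.35 kg, standing; origin under the foot, z up, its back (-x) to the robot. Foot x -20 to 26, y -28 to 28, z 0 to 10 mm. Column 24 (x) x 28 mm (y). Boss on top: cylinder along y, 30 mm across, 28 mm long, centre at z = 56 mm. Centre of mass z = 29 mm. Painted under the foot: a white ring 34 mm across. The other two are alike but for the mark.
- pedestal_bar_a: Pedestal as the first, but with a white bar 48 x 9 mm under its foot. Pulled backwards high up at the boss (low down it would only slide), any of the three tips about its foot's back edge, passes its balance at 35 degrees and falls onto its back.
- pedestal_bar_b: Another pedestal with a white bar 48 x 9 mm. Any of them, once on its back, rests on the boss and the foot's back edge: own x 6 degrees off straight up, z 6 degrees below level, boss centre 15 mm up, foot 46 mm high with its underside (mark) facing away from the robot. Column and boss can then be gripped from above across their 28 mm.
- pedestal_ring_boss (a point): centre of the bearing boss of the ring-marked pedestal, 15 mm inside the boss's surface
- tray: the wooden sloped parts tray's stand, fixed; origin on the desk under the middle of the tray, x level towards the tray's high end (away from the robot), y across it
- chute: Sloped floor of the tray, 250 mm long, 12 degrees steep, low end towards the robot. Origin: floor level, middle of the stop's face, 18 mm above the desk; x up the slope, y across, z square off the floor. Inside y -70 to 70 mm, side walls 16 mm high, stop 24 mm high at x = 0, high end open. Too flat for a pedestal to slide by itself: it takes a push of about 3 N.
- crank_disc: red-painted cast crank disc lying flat, 56 mm across, 9 mm thick, boss to 15 mm, pin to 23 mm; origin under its centre
- piston_rod: polished brass piston rod lying along its x, 130 mm long, 18 mm thick; origin under its middle
- burner_tray: silver aluminium burner tray, 95 x 48 x 15 mm with a flat strip handle 55 mm long to its -x; origin under the tray's centre
- whistle: chrome whistle standing upright, 22 mm across, 72 mm tall; origin under its foot
- spanner: steel spanner lying along its x, 130 mm long; origin under its middle
- oil_bottle: amber oil bottle standing, 42 mm across, 95 mm tall; origin under its foot
Things that resemble listed ones, but are neither listed nor needed, are in the scene too. What is shaped like the pedestal_ring but blue is not meant.

How it is judged:
On the way, in this order (a step that is already met when the one before it is completed fails the run):
1. all three pedestals lie on their backs, marks showing (angle between each of pedestal_ring, pedestal_bar_a, pedestal_bar_b's own x axis and vertical below 0.4 rad and height (world z) of pedestal_ring_boss below 0.03 m), for 0.2 s.
2. the ring-marked pedestal lies on its back in the upper part of the tray, foot up the slope, boss 75 to 185 mm short of the stop, let go (y of pedestal_ring_boss in the frame of chute between -0.065 and 0.065 m and z of pedestal_ring_boss in the frame of chute between 0.009 and 0.021 m and angle between pedestal_ring's own x axis and vertical below 0.65 rad and x of pedestal_ring_boss in the frame of chute below 0.2 m and x of pedestal_ring in the frame of chute above 0.146 m and contact force between the fingers and pedestal_ring below 0.1 N and angle between the z axis of pedestal_ring and the x axis of chute, either way round below 0.35 rad), for 0.2 s.
At the end, for the whole second after the job is handed in: The ring-marked pedestal lies on its back on the tray floor, in line with the tray within 20 degrees, boss within 5 mm of the stop; both bar-marked ones lie on their backs on the desk (within about 20 degrees), origins under 100 mm from where they stood; all three still (y of pedestal_ring_boss in the frame of chute between -0.065 and 0.065 m and z of pedestal_ring_boss in the frame of chute between 0.009 and 0.021 m and angle between pedestal_ring's own x axis and vertical below 0.65 rad and x of pedestal_ring_boss in the frame of chute between 0.008 and 0.02 m and angle between the z axis of pedestal_ring and the x axis of chute, either way round below 0.35 rad and angle between each of pedestal_bar_a, pedestal_bar_b's own x axis and vertical below 0.4 rad and distance of each of pedestal_bar_a, pedestal_bar_b from where it was at the start of the episode below 0.1 m and linear speed of each of pedestal_ring, pedestal_bar_a, pedestal_bar_b below 0.02 m/s); the robot touches nothing.
It fails at once if another part on the desk is pushed more than 25 mm or knocked over (distance of any of crank_disc, piston_rod, burner_tray, whistle, spanner, oil_bottle from where it was at the start of the episode above 0.025 m or angle between any of whistle, oil_bottle's own z axis and vertical above 0.5 rad).
It also fails if it takes over 67 s, if anything falls off the work surface, if the arm or the gripper's body presses on something with over 40 N, if the wrist force passes 120 N, or if a joint passes its speed limit or range.

### The arm

A 6-joint arm with a two-finger parallel gripper is mounted at the origin on the work surface. World frame = base frame: x ahead of the robot, y to its left, z up, the work surface at z = 0. Lengths are in m, angles in rad, forces in N, time in s.
With the tool pointing down it reaches from about 0.4 to 0.825 m from the base axis. Payload 7 kg.
Tool frame: the origin (TCP) lies between the finger pads; the fingertips stand 8 mm ahead of it and the grasp point (between the pads) lies 11 mm behind it (arm.finger_overhang is the distance from the TCP to the fingertips, in m); z points along the fingers, y is the line along which they close (so a half turn about z gives the same grasp; the last joint's range is limited). The gripper opens to 88 mm and grips with 3 to 60 N. Pads are 19 mm wide; open, the fingers measure 130 mm over their backs; the gripper's body (78 mm by 193 mm) begins 47 mm behind the grasp point.
Start: joints at [-0.916, 0.359, 0.012, 0, -1.224, -0.288], TCP at [0.242, -0.63, 0.235] pointing down, gripper open.
Joint ranges: [-3.07, 3.07], [-1.43, 2.12], [-1.02, 1.25], [-3.03, 1.67], [-3.05, -0], [-3.03, 3.03]. Speed limits (rad/s): [2.39, 2.39, 3.01, 3.14, 3.14, 3.14].

### API

Orientations are given as [roll, pitch, yaw] about the fixed x, y, z axes, in that order (R = Rz(yaw) Ry(pitch) Rx(roll)).
In Python, from station import arm gives the robot as it stands.
- The arm moves only by the tool move_arm, never from a script. Its argument "rows" is text: rows parted by semicolons, each of 7 numbers parted by spaces: the turn, a rotation vector about the tool's x, y, z in degrees, then the shift along the tool's x, y, z in m, then the finger opening in m, from 0 to 0.0876. A call has 1 to 8 rows; each row shifts and turns the commanded pose from where the row before left it, along the tool's axes as they then stand; what a row does not reach is not made up. A row lasts 1/8 s, in which the tool goes at most 62.5 mm and 10.7 degrees, less where a joint would pass 70% of its speed; a pose out of reach is approached as far as the arm can. A call is refused whole if a number of a shift passes 0.0625 or a number of a turn 10.7, either way. A call with a gripper value outside its range is refused whole. The fingers move at their own pace and stop on an object; "squeeze" is the grip in N (left out, the last holds). Time passes only in rows, so rows that do not move let the fingers close. It gives the time, the measured TCP pose, the force, the opening and the grip force at its end, in the units of the state.
- arm.get_state(): the state, without advancing time (a new reading comes with each control period).
- arm.grab_frame(name): name is "scene" or "top" or "wrist"; returns (picture, depth): 420x560x3 uint8, blue, green, red; 420x560 float32, m along the optical axis (not along the pixel's ray), 0 where there is no reading.
- arm.camera_model(name): a dict with "mtx" (3x3 intrinsics, pixels), "k1" (the pictures are not rectified: a ray, as slopes to the right and down, at radius r is drawn at 1 + k1 r^2 times it, then the intrinsics apply), "camera_from_world" (4x4, takes a point from world to camera coordinates); the wrist camera has in their place "mount" (4x4, takes a point from camera to tool coordinates, whose origin is the TCP and whose axes are the flange's). Camera axes: x right, y down, z forward; pixel columns grow to the right and rows downward; lengths in m; the calibration is good to about 2 mm. A picture is of the moment at which its call begins: read the wrist's pose just before it. camera_model takes no time and is no camera call.
- arm.job_done(): hands the job in; it is judged then, once.
The state is a dict: "t": time; "q": joint angles; "qd": joint speeds; "joint_efforts": joint torques, N m; "eef_pos": TCP position; "ee_rot": TCP orientation; "force": force on the tool from outside, world axes, zero at the start; "moment": the same for the moment, N m; "width": finger opening in m; "gripper_force": force on a finger pad.
Only numpy, scipy, OpenCV 4.12 (cv2) and the standard library are available. Lean on these libraries where they do the work, as an engineer would, in place of code of your own. Each camera call takes 0.05 s, during which the arm holds its last target. There are 200 camera calls.

## Working session

There is one attempt and no reset: what is moved stays moved. The work goes in short steps, Python scripts to look and compute and a tool call to move; the robot and the scene stay as the last step left them, time stands still between calls to the robot, and variables do not carry over. Pictures are saved under pics/ and viewed, at most 10 in all, crops included, and the job is handed in when it is done.

Besides the shell and the picture viewer there is one more tool, called as name(argument=value, ...) on one line, values as JSON. move_arm: Moves the arm, as the interface text tells. Its arguments: {"type":"object","properties":{"rows":{"type":"string"},"squeeze":{"type":"number"}},"required":["rows"]}

```bash
mkdir -p pics; ls; cat > h.py <<'E'
import numpy as np, cv2
from station import arm
from scipy.spatial.transform import Rotation as R
def tool(s=None):
    s=s or arm.get_state(); T=np.eye(4); T[:3,:3]=R.from_euler('xyz',s['ee_rot']).as_matrix(); T[:3,3]=s['eef_pos']; return T
def grab(n):
    m=arm.camera_model(n)
    W=tool()@np.array(m['mount']) if n=='wrist' else np.linalg.inv(np.array(m['camera_from_world']))
    p,d=arm.grab_frame(n); return p,d,np.array(m['mtx']),m['k1'],W
def slopes(uv,K,k1):
    uv=np.atleast_2d(np.array(uv,float)); return cv2.undistortPoints(uv[:,None],K,np.array([k1,0,0,0,0.]))[:,0]
def onplane(uv,K,k1,W,z):
    s=slopes(uv,K,k1); d=np.c_[s,np.ones(len(s))]@W[:3,:3].T; o=W[:3,3]
    return o+d*((z-o[2])/d[:,2])[:,None]
def cloud(d,K,k1,W):
    v,u=np.mgrid[:d.shape[0],:d.shape[1]]; s=slopes(np.c_[u.ravel(),v.ravel()],K,k1)
    P=np.c_[s,np.ones(len(s))]*d.ravel()[:,None]
    return (P@W[:3,:3].T+W[:3,3]).reshape(*d.shape,3)
E
python3 - <<'E'
from h import *
print(arm.get_state())
for n in('scene','top'):
    p,d,K,k1,W=grab(n); cv2.imwrite(f'pics/{n}0.png',p); np.savez(f'{n}0.npz',p=p,d=d,K=K,k1=k1,W=W); print(n,W.round(3).tolist(),K.tolist(),k1,(d>0).mean())
print(arm.camera_model('wrist')['mount'])
E
```

```text
pics
{'t': 0.0, 'q': array([-9.15866694e-01,  3.59384724e-01,  1.10801716e-02, -3.54300946e-04,
       -1.22407970e+00, -2.88137223e-01]), 'qd': array([ 0.00191022, -0.00104757, -0.00033403,  0.00059649,  0.00039025,
        0.00033469]), 'joint_efforts': array([-3.04068762e-04, -5.82717705e+01,  2.93073070e+01,  6.99728519e+00,
        7.17966323e-03, -1.61358962e-04]), 'eef_pos': array([ 0.24191029, -0.62966893,  0.23363259]), 'ee_rot': array([ 3.13997554e+00, -1.31943209e-04, -2.77492080e+00]), 'force': array([ 0.98039468, -0.09124366, -0.08554853]), 'moment': array([-0.04639465,  0.01010671,  0.05736035]), 'gripper_force': 0.0, 'width': 0.08776469934072456}
scene [[-0.837, 0.283, -0.468, 1.046], [0.547, 0.449, -0.707, 0.77], [0.01, -0.848, -0.53, 0.659], [0.0, 0.0, 0.0, 1.0]] [[389.14492552395103, 0.0, 279.2649208257386], [0.0, 389.14492552395103, 210.51647241901583], [0.0, 0.0, 1.0]] -0.07627049828169015 0.9960246598639456
top [[0.006, -0.996, 0.085, 0.435], [-1.0, -0.004, 0.025, -0.015], [-0.025, -0.085, -0.996, 1.325], [0.0, 0.0, 0.0, 1.0]] [[469.7127559476767, 0.0, 277.640800299687], [0.0, 469.7127559476767, 214.66890782833005], [0.0, 0.0, 1.0]] 0.00020831329758491142 0.9960246598639456
[[ 2.76424754e-05 -9.63992766e-01 -2.65928463e-01  7.30799396e-02]
 [ 9.99999996e-01  3.29826510e-06  9.19907982e-05 -3.61395445e-05]
 [-8.78013614e-05 -2.65928464e-01  9.63992762e-01 -1.50937625e-01]
 [ 0.00000000e+00  0.00000000e+00  0.00000000e+00  1.00000000e+00]]
```

View pics/scene0.png

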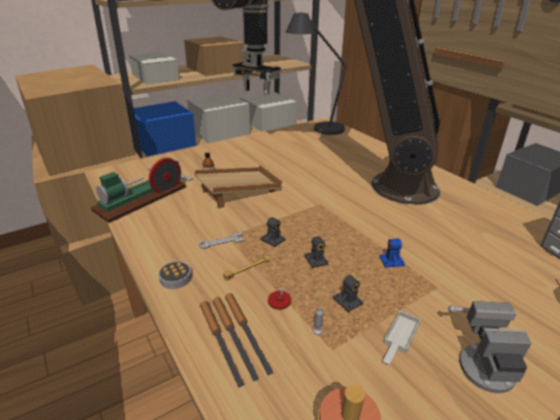

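View pics/top0.png

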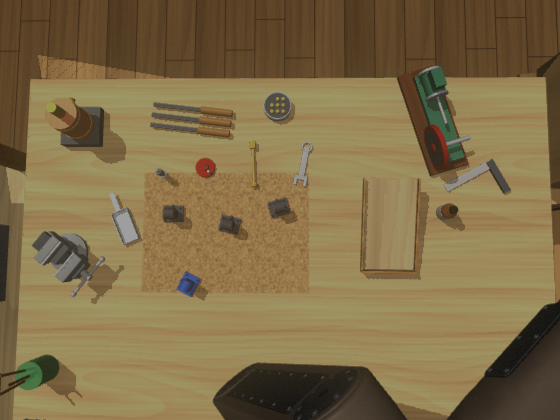

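The scene picture shows three dark pedestals on the cork mat and a blue decoy. In the top picture they are at (174,213), (230,225) and (279,208), with the tray spanning (361..420, 178..272). Next I localise them with depth.

```bash
python3 - <<'E'
from h import *
C={}
for n in('top','scene'):
    z=np.load(n+'0.npz'); C[n]=(z['p'],cloud(z['d'],z['K'],float(z['k1']),z['W']))
p,P=C['top']
d=P[280,225]; print('desk z',P[285,150],P[260,200])
hsv=cv2.cvtColor(p,cv2.COLOR_BGR2HSV)
for (u,v) in((174,213),(230,225),(279,208),(188,284)):
    w=P[v-16:v+17,u-16:u+17].reshape(-1,3)
    up=w[w[:,2]>0.045]; ft=w[(w[:,2]>0.004)&(w[:,2]<.02)]
    (c,s,a)=cv2.minAreaRect((up[:,:2]*1000).astype(np.float32)); print('boss',len(up),up.mean(0).round(4),np.round(c,1),np.round(s,1),round(a,1),'zmax',up[:,2].max().round(4))
    al=w[w[:,2]>.005]; (c,s,a)=cv2.minAreaRect((al[:,:2]*1000).astype(np.float32)); print('  all',np.round(c,1),np.round(s,1),round(a,1))
q,Q=C['scene']
for n,(p,X) in C.items():
  print(n)
  m=(X[...,2]>.004)&(X[...,2]<.09)&(X[...,0]>.4)&(X[...,0]<.6)&(X[...,1]>-.06)&(X[...,1]<.32)
  k,l,st,ce=cv2.connectedComponentsWithStats(m.astype(np.uint8))
  for i in range(1,k):
    if st[i,4]<60: continue
    w=X[l==i]; f=w[w[:,2]<.016]; b=w[w[:,2]>.045]
    print(st[i],ce[i].round(),w.mean(0).round(3),w.min(0).round(3),w.max(0).round(3),'f',cv2.minAreaRect((f[:,:2]*1000).astype(np.float32)) if len(f)>3 else '','b',cv2.minAreaRect((b[:,:2]*1000).astype(np.float32)) if len(b)>3 else '')
# tray
p,P=C['top']
for uv in((363,180),(417,180),(415,270),(363,270),(390,190),(390,225),(390,262),(390,180),(390,268),(390,270)): print(uv,P[uv[1],uv[0]].round(4))
E
python3 -c "
import cv2
a=cv2.imread('pics/top0.png')[150:290,140:430];b=cv2.imread('pics/scene0.png')[200:320,240:420]
a=cv2.resize(a,None,fx=2,fy=2,interpolation=3);b=cv2.resize(b,(480,320),interpolation=3)
import numpy as np
o=np.zeros((600,580,3),np.uint8);o[:280,:580]=a;o[280:600,:480]=b;cv2.imwrite('pics/c1.png',o)"
```

```text
desk z [0.34863772 0.37593621 0.00118025] [ 0.41943036  0.23653788 -0.00085474]
boss 137 [0.5408 0.2955 0.1305] [501.8 155.3] [364.3  33.9] 73.9 zmax 1.3247
  all [524.4 169.1] [395.7 104.6] 78.9
boss 126 [0.5158 0.1501 0.097 ] [486.7  74.3] [203.8  31.6] 68.8 zmax 1.3247
  all [503.9  87.2] [228.2  93.1] 78.2
boss 123 [0.5601 0.0141 0.1182] [5.086e+02 4.000e-01] [150.1  28.8] 14.8 zmax 1.3247
  all [527.6  18.9] [ 90.7 175.4] 83.1
boss 132 [0.3558 0.2542 0.105 ] [382.6 131.4] [ 36.8 308.9] 12.9 zmax 1.3247
  all [369.2 144.9] [ 89.5 334.1] 7.4
top
[267 197  24  22 335] [278. 207.] [0.567 0.016 0.03 ] [ 0.539 -0.017  0.004] [0.598 0.048 0.076] f ((568.115234375, 17.51093101501465), (50.53988265991211, 61.505950927734375), 12.771944999694824) b ((566.6913452148438, 15.778684616088867), (29.82994842529297, 28.952754974365234), 17.96767234802246)
[165 204  20  21 269] [175. 213.] [0.549 0.303 0.032] [0.521 0.284 0.004] [0.577 0.32  0.075] f ((548.3555908203125, 301.2395935058594), (34.62971496582031, 55.33624267578125), 86.64279174804688) b ((546.9192504882812, 309.46728515625), (27.735
[... 940 characters left out ...]
63549805), 78.46821594238281)
[332 275  24  33 288] [343. 291.] [0.562 0.308 0.036] [0.54  0.278 0.004] [0.58  0.32  0.074] f ((564.4241943359375, 295.8799133300781), (53.78194046020508, 28.539798736572266), 63.46635437011719) b ((551.9730224609375, 309.60003662109375), (20.29572296142578, 24.391414642333984), 89.82595825195312)
(363, 180) [ 0.6357 -0.2113  0.0773]
(417, 180) [ 0.637  -0.3563  0.0708]
(415, 270) [ 0.3964 -0.3562  0.034 ]
(363, 270) [ 0.3956 -0.2152  0.0376]
(390, 190) [ 0.6109 -0.2857  0.0631]
(390, 225) [ 0.5176 -0.2881  0.0455]
(390, 262) [ 0.4174 -0.2915  0.0225]
(390, 180) [ 0.6375 -0.2852  0.0671]
(390, 268) [ 0.401  -0.292   0.0189]
(390, 270) [ 0.396  -0.2887  0.0344]
```

View pics/c1.png

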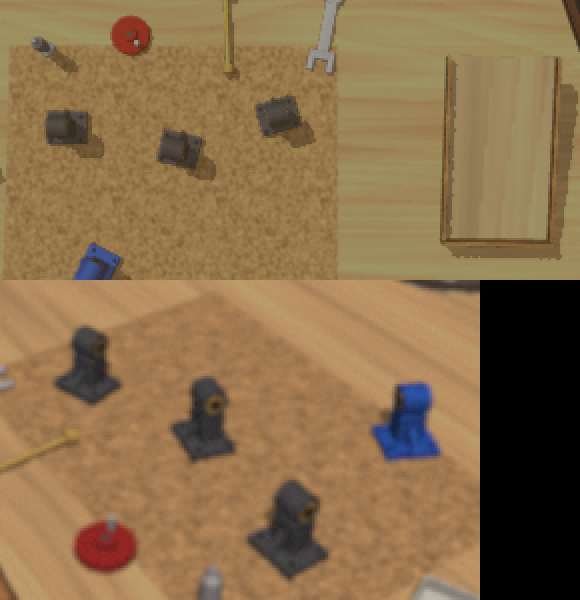

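The crop shows the three iron pedestals with the bearing bores on their sides and backs towards the robot. The tray is clear, with its stop at the lower, near end. One refinement of positions and yaws, plus the tray frame.

```bash
cat >> h.py <<'E'
def plan(pos,yaw,tilt=0):
    """shift and turn from measured pose to target, tool axes. yaw of tool x; tilt about tool y (deg)"""
    T=tool(); G=(R.from_euler('xyz',[np.pi,0,yaw])*R.from_rotvec([0,np.deg2rad(tilt),0])).as_matrix()
    rv=np.degrees(R.from_matrix(T[:3,:3].T@G).as_rotvec()); d=np.array(pos)-T[:3,3]
    print('turn',rv.round(1),'shift old axes',(T[:3,:3].T@d).round(4),'new axes',(G.T@d).round(4)); return G
E
python3 - <<'E'
from h import *
C={}
for n in('top','scene'):
    z=np.load(n+'0.npz'); C[n]=(z['p'],cloud(z['d'],z['K'],float(z['k1']),z['W']))
for g in((.549,.309),(.518,.155),(.5667,.016)):
  for n in C:
    p,X=C[n]; r=np.hypot(X[...,0]-g[0],X[...,1]-g[1]); dark=p.max(2)<75
    b=X[(r<.03)&(X[...,2]>.045)&(X[...,2]<.09)]; f=X[(r<.045)&dark&(X[...,2]>.003)&(X[...,2]<.08)]
    for t,w in(('b',b),('all',f)):
        c,s,a=cv2.minAreaRect((w[:,:2]*1000).astype(np.float32)); print(n,t,len(w),np.round(c,1),np.round(s,1),round(a,1),w[:,2].max().round(4))
X=C['top'][1]
# tray floor plane
w=X[185:262,370:412].reshape(-1,3); A=np.c_[w[:,:2],np.ones(len(w))]; c=np.linalg.lstsq(A,w[:,2],rcond=None)[0]; print('plane',c,np.degrees(np.arctan(np.hypot(*c[:2]))),np.degrees(np.arctan2(c[1],c[0])))
m=(X[...,2]-(X[...,:2]@c[:2]+c[2])>.008)&(X[...,0]>.37)&(X[...,0]<.67)&(X[...,1]<-.19)&(X[...,1]>-.385)&(X[...,2]<.11)
w=X[m]; print(cv2.minAreaRect((w[:,:2]*1000).astype(np.float32)),w.min(0),w.max(0))
for col in(375,390,405):
    print(col,[(X[v,col,0].round(4),(X[v,col,2]-X[v,col,:2]@c[:2]-c[2]).round(4)) for v in range(264,275)])
for v in(190,225,260): print(v,[(X[v,u,1].round(4),(X[v,u,2]-X[v,u,:2]@c[:2]-c[2]).round(3)) for u in list(range(358,369))+list(range(410,422))])
for n,(u,v) in dict(whistle=(160,173),crank=(205,167),rod=(253,185),span=(300,180),bottle=(448,211)).items(): print(n,X[v,u].round(3))
E
```

```text
top b 130 [546.8 313.7] [28.  29.5] 2.8 0.0758
top all 191 [549.8 312.1] [51.4 42.9] 89.6 0.0749
scene b 215 [548.9 314.7] [30.2 30.6] 89.4 0.0742
scene all 507 [554.4 315.3] [44.1 53.4] 3.9 0.0734
top b 123 [518.2 154.3] [29.5 29.6] 77.1 0.0772
top all 171 [520.  152.7] [51.6 43.2] 76.7 0.0767
scene b 163 [518.5 155.7] [31.7 29.4] 78.5 0.0746
scene all 335 [524.  156.6] [56.3 42.1] 80.1 0.0746
top b 118 [566.7  15.8] [29.8 29. ] 18.0 0.076
top all 139 [568.4  14.4] [43.8 50.5] 15.6 0.0728
scene b 140 [566.6  16.5] [28.8 31.1] 25.4 0.0749
scene all 332 [570.2  19. ] [44.4 53.3] 14.6 0.0736
plane [0.09070119 0.97827312 0.28390963] 44.49334098127203 84.70293028663546
((519.2939453125, -337.7927551269531), (298.9085998535156, 97.43697357177734), 0.9176036715507507) [ 0.37017286 -0.38496806 -0.00816092] [ 0.66940271 -0.28709874  0.08715891]
375 [(np.float64(0.4116), np.float64(-0.0582)), (np.float64(0.4089), np.float64(-0.0556)), (np.float64(0.4062), np.float64(-0.0563)), (np.float64(0.4034), np.float64(-0.0569)), (np.float64(0.4007), np.float64(-0.057)), (np.float64(0.398), np.float64(-
[... 3523 characters left out ...]
np.float64(-0.076)), (np.float64(-0.2323), np.float64(-0.078)), (np.float64(-0.3465), np.float64(0.038)), (np.float64(-0.3495), np.float64(0.04)), (np.float64(-0.3517), np.float64(0.044)), (np.float64(-0.3543), np.float64(0.047)), (np.float64(-0.3552), np.float64(0.055)), (np.float64(-0.3561), np.float64(0.062)), (np.float64(-0.356), np.float64(0.073)), (np.float64(-0.3706), np.float64(0.043)), (np.float64(-0.3745), np.float64(0.042)), (np.float64(-0.377), np.float64(0.046)), (np.float64(-0.3795), np.float64(0.049)), (np.float64(-0.3836), np.float64(0.048))]
whistle [0.657 0.34  0.06 ]
crank [0.683 0.225 0.011]
rod [0.631 0.088 0.017]
span [ 0.648 -0.045  0.001]
bottle [ 0.554 -0.437  0.069]
```

move_arm(rows="0 0 -5 -0.045 0.04 0 0; 0 0 -5 -0.045 0.04 0 0; 0 0 -5 -0.045 0.04 0 0; 0 0 -5 -0.045 0.04 0 0; 0 0 0 -0.045 0.04 0 0; 0 0 0 -0.045 0.04 0 0; 0 0 0 -0.045 0.04 0 0; 0 0 0 -0.045 0.04 0 0")

```text
t: 1.1
eef_pos: [0.3539, -0.1641, 0.2346]
ee_rot: [-3.141, 0.0, -2.426]
force: [1.2, 0.0, 0.2]
width: 0.0135
gripper_force: 0.0
```

P_R is at (0.567, 0.016), yaw 15.5°. P_M is at (0.518, 0.155), yaw -12°. P_L is at (0.548, 0.314), yaw 2.5°. Chute origin is about (0.399, -0.284, 0.018), yaw about 0. Turning to P_R's heading.

move_arm(rows="0 0 8.5 0 0 0 0; 0 0 8.5 0 0 0 0; 0 0 8.5 0 0 0 0")

```text
t: 1.48
eef_pos: [0.3541, -0.1653, 0.2344]
ee_rot: [3.141, -0.0, -2.874]
force: [0.2, -0.0, 0.1]
width: 0.0006
gripper_force: 0.0
```

```bash
python3 - <<'E'
from h import *
d=np.deg2rad
plan((.6033,.0262,.12),d(15.5-180))
E
```

```text
turn [ 0.  -0.  -0.2] shift old axes [-0.2909  0.1189  0.1144] new axes [-0.2913  0.1179  0.1144]
```

move_arm(rows="0 0 0 -0.0485 0.0197 0 0; 0 0 0 -0.0485 0.0197 0 0; 0 0 0 -0.0485 0.0197 0.01 0; 0 0 0 -0.0485 0.0197 0.01 0; 0 0 0 -0.0485 0.0197 0.02 0; 0 0 0 -0.0485 0.0197 0.03 0; 0 0 0 0 0 0.051 0; 0 0 0 0 0 0.051 0")

```text
t: 2.48
eef_pos: [0.6031, 0.0265, 0.0606]
ee_rot: [3.142, -0.0, -2.87]
force: [0.5, -1.0, 0.2]
width: 0.0005
gripper_force: 0.0
```

```bash
python3 - <<'E'
from h import *
d=np.deg2rad
plan((.6033,.0262,.062),d(15.5-180))
p,D,K,k1,W=grab('wrist'); cv2.imwrite('pics/w1.png',p)
E
```

```text
turn [ 0.  -0.   0.1] shift old axes [-0.0002 -0.0003 -0.0014] new axes [-0.0002 -0.0003 -0.0014]
```

View pics/w1.png

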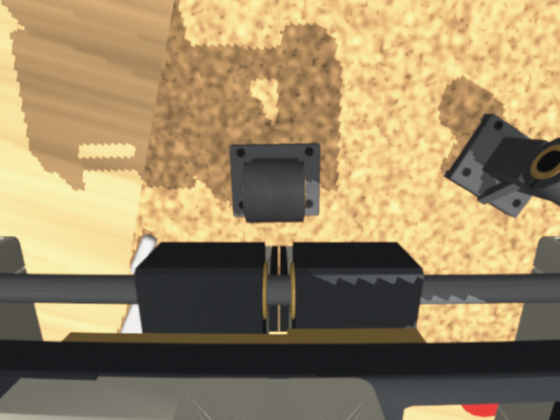

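The wrist view shows P_R centred at (275,190), square to the closed fingers just in front of it. Pulling.

move_arm(rows="0 0 0 0.008 0 0 0; 0 0 0 0.008 0 0 0; 0 0 0 0.008 0 0 0; 0 0 0 0.008 0 0 0; 0 0 0 0.008 0 0 0; 0 0 0 0.008 0 0 0; 0 0 0 0.008 0 0 0; 0 0 0 0 0 -0.03 0")

```text
t: 3.52
eef_pos: [0.5462, 0.0101, 0.0906]
ee_rot: [3.142, -0.006, -2.871]
force: [0.7, -0.4, 0.2]
width: 0.0003
gripper_force: 0.0
```

```bash
python3 - <<'E'
from h import *
d=np.deg2rad
y=d(-12); q=(.5183+.038*np.cos(y),.155+.038*np.sin(y)); print(q)
plan((*q,.13),y-np.pi)
p,D,K,k1,W=grab('scene'); X=cloud(D,K,k1,W); r=np.hypot(X[...,0]-.55,X[...,1]-.013)
w=X[(r<.06)&(X[...,2]>.012)&(X[...,2]<.08)&(p.max(2)<90)]; print(len(w),w.mean(0),w.max(0),w.min(0))
E
```

```text
(np.float64(0.5554696088278845), np.float64(0.14709935574892513))
turn [-0.1 -0.3 27.5] shift old axes [-0.0452  0.1295 -0.0396] new axes [ 0.0194  0.1359 -0.0394]
211 [0.52783947 0.00925487 0.03352931] [0.54782129 0.0346618  0.05083957] [ 0.49095457 -0.02208454  0.01226931]
```

move_arm(rows="0 0 9.2 0 0 -0.02 0; 0 0 9.2 0 0 -0.02 0; 0 0 9.2 0 0 0 0; 0 0 0 0.0065 0.0453 0 0; 0 0 0 0.0065 0.0453 0 0; 0 0 0 0.0065 0.0453 0 0; 0 0 0 0 0 0.034 0; 0 0 0 0 0 0.034 0")

```text
t: 4.58
eef_pos: [0.5582, 0.1487, 0.0637]
ee_rot: [3.141, 0.0, 2.932]
force: [-0.2, -0.4, -0.3]
width: 0.0003
gripper_force: 0.0
```

```bash
python3 - <<'E'
from h import *
d=np.deg2rad
plan((.5555,.1471,.061),d(-12)-np.pi)
E
```

```text
turn [ 0.  0. -0.] shift old axes [ 0.0023 -0.0021  0.0027] new axes [ 0.0023 -0.0021  0.0027]
```

move_arm(rows="0 0 0 0.01 -0.002 0.002 0; 0 0 0 0.008 0 0 0; 0 0 0 0.008 0 0 0; 0 0 0 0.008 0 0 0; 0 0 0 0.008 0 0 0; 0 0 0 0.008 0 0 0; 0 0 0 0.008 0 0 0; 0 0 0 0 0 -0.03 0")

```text
t: 5.58
eef_pos: [0.4989, 0.1572, 0.0908]
ee_rot: [-3.138, -0.004, 2.931]
force: [1.4, -0.3, 1.0]
width: 0.0005
gripper_force: 0.0
```

```bash
python3 - <<'E'
from h import *
d=np.deg2rad
y=d(2.5); q=(.548+.038*np.cos(y),.314+.038*np.sin(y)); print(q)
plan((*q,.13),y-np.pi)
p,D,K,k1,W=grab('scene'); cv2.imwrite('pics/s1.png',p); X=cloud(D,K,k1,W); r=np.hypot(X[...,0]-.5,X[...,1]-.16)
w=X[(r<.06)&(X[...,2]>.012)&(X[...,2]<.08)&(p.max(2)<90)]; print(len(w),w.mean(0),w.max(0),w.min(0))
E
```

```text
(np.float64(0.5859638324201106), np.float64(0.3156575367198828))
turn [ -0.2  -0.3 -14.6] shift old axes [-0.0519  0.173  -0.0401] new axes [-0.0939  0.1545 -0.0392]
307 [0.47882526 0.16903993 0.03204465] [0.50075249 0.19050378 0.05120299] [0.44147348 0.13209737 0.01203359]
```

move_arm(rows="0 0 -7.3 0 0 -0.02 0; 0 0 -7.3 0 0 -0.02 0; 0 0 0 -0.0235 0.0386 0 0; 0 0 0 -0.0235 0.0386 0 0; 0 0 0 -0.0235 0.0386 0 0; 0 0 0 -0.0235 0.0386 0 0; 0 0 0 0 0 0.034 0; 0 0 0 0 0 0.034 0")

```text
t: 6.62
eef_pos: [0.5881, 0.3172, 0.0632]
ee_rot: [3.141, -0.0, -3.097]
force: [0.6, 0.3, 0.1]
width: 0.0002
gripper_force: 0.0
```

```bash
python3 - <<'E'
from h import *
d=np.deg2rad
plan((.586,.3157,.061),d(2.5)-np.pi)
E
```

```text
turn [ 0. -0.  0.] shift old axes [ 0.0021 -0.0014  0.0022] new axes [ 0.0021 -0.0014  0.0022]
```

move_arm(rows="0 0 0 0.01 -0.001 0.002 0; 0 0 0 0.008 0 0 0; 0 0 0 0.008 0 0 0; 0 0 0 0.008 0 0 0; 0 0 0 0.008 0 0 0; 0 0 0 0.008 0 0 0; 0 0 0 0.008 0 0 0; 0 0 0 0 0 -0.03 0")

```text
t: 7.62
eef_pos: [0.5283, 0.3116, 0.0905]
ee_rot: [-3.138, -0.004, -3.098]
force: [-0.1, 0.8, 0.4]
width: 0.0008
gripper_force: 0.0
```

move_arm(rows="0 0 0 0 0 -0.05 0; 0 0 0 0 0 -0.05 0; 0 0 0 0 0 -0.02 0")

```text
t: 8.0
eef_pos: [0.5311, 0.3137, 0.216]
ee_rot: [3.139, 0.003, -3.097]
force: [0.2, -0.1, -0.4]
width: 0.0
gripper_force: 0.0
```

```bash
python3 - <<'E'
from h import *
p,D,K,k1,W=grab('scene'); np.savez('s2.npz',p=p,d=D); X=cloud(D,K,k1,W)
for g in((.53,.01),(.48,.165),(.525,.312)):
    r=np.hypot(X[...,0]-g[0],X[...,1]-g[1])
    w=X[(r<.06)&(X[...,2]>.012)&(X[...,2]<.08)&(p.max(2)<90)]; print(len(w),w.mean(0),w.max(0),w.min(0))
cv2.imwrite('pics/s2.png',cv2.resize(p[200:320,240:420],(800,533),interpolation=2))
p,D,K,k1,W=grab('top'); np.savez('t2.npz',p=p,d=D,K=K,k1=k1,W=W)
E
```

```text
221 [0.52272325 0.00932225 0.03127266] [0.54815945 0.03473011 0.05075688] [ 0.48014971 -0.01931294  0.0120553 ]
327 [0.47093326 0.17243122 0.03107395] [0.49975712 0.18994626 0.04998057] [0.42830175 0.13575941 0.01209147]
345 [0.50577844 0.3181072  0.03215343] [0.52543875 0.34150011 0.05053262] [0.46564142 0.28687842 0.01205273]
```

View pics/s2.png

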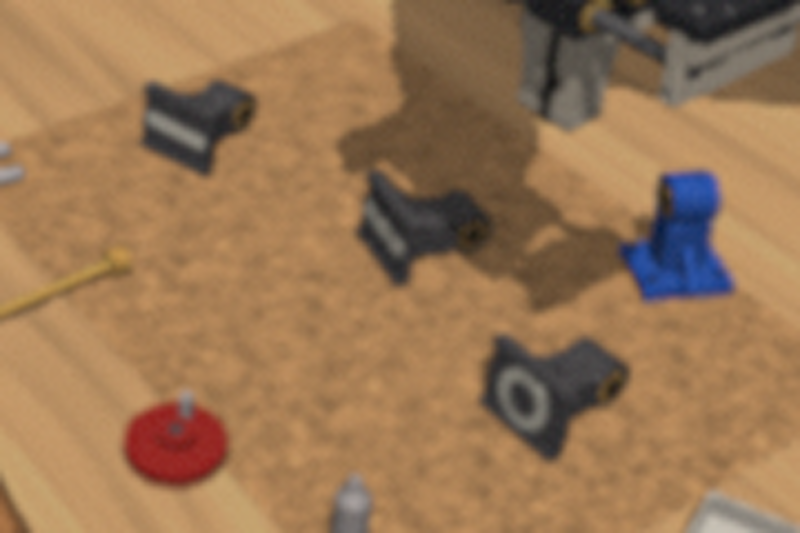

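The ring mark is on P_L, the lower pedestal at (520,395) in the crop; the other two show bars. Locating it from the wrist camera.

```bash
python3 - <<'E'
from h import *
T=tool(); p,D,K,k1,W=grab('wrist'); cv2.imwrite('pics/w3.png',p); X=cloud(D,K,k1,W)
z=np.load('t2.npz'); XT=cloud(z['d'],z['K'],float(z['k1']),z['W']); S=np.load('s2.npz'); m=arm.camera_model('scene')
XS=cloud(S['d'],np.array(m['mtx']),m['k1'],np.linalg.inv(np.array(m['camera_from_world'])))
for n,(p,Y) in dict(w=(p,X),t=(z['p'],XT),s=(S['p'],XS)).items():
    for nm,lo,hi,xx in(('foot',.035,.055,(.46,.56)),('col',.018,.034,(.42,.56)),('bossend',.018,.034,(.40,.485))):
        q=(Y[...,2]>lo)&(Y[...,2]<hi)&(Y[...,0]>xx[0])&(Y[...,0]<xx[1])&(abs(Y[...,1]-.312)<.05)
        w=Y[q]
        if len(w)>5: print(n,nm,len(w),*[np.round(v,1) for v in cv2.minAreaRect((w[:,:2]*1000).astype(np.float32))],w[:,:2].min(0).round(3),w[:,:2].max(0).round(3))
E
```

```text
w foot 680 [509.7 312.1] [23.4 55.4] 1.0 [0.498 0.284] [0.522 0.34 ]
w col 1559 [483.6 312.5] [54.2 60.6] 90.0 [0.453 0.285] [0.514 0.34 ]
w bossend 889 [469.5 311.6] [31.9 29.1] 2.0 [0.453 0.297] [0.485 0.326]
t foot 36 [495.  319.8] [49.5 28.6] 15.6 [0.469 0.302] [0.518 0.34 ]
t col 207 [484.2 312.8] [58.  29.7] 0.5 [0.455 0.298] [0.513 0.328]
t bossend 109 [469.1 312.7] [27.8 29.7] 0.5 [0.455 0.298] [0.483 0.328]
s foot 154 [512.5 312.9] [23.5 56.1] 2.4 [0.501 0.285] [0.524 0.341]
s col 266 [491.4 311.8] [68.4 56.7] 2.6 [0.457 0.285] [0.526 0.342]
s bossend 105 [471.4 313. ] [28.3 29.5] 2.9 [0.457 0.298] [0.485 0.328]
```

View pics/w3.png

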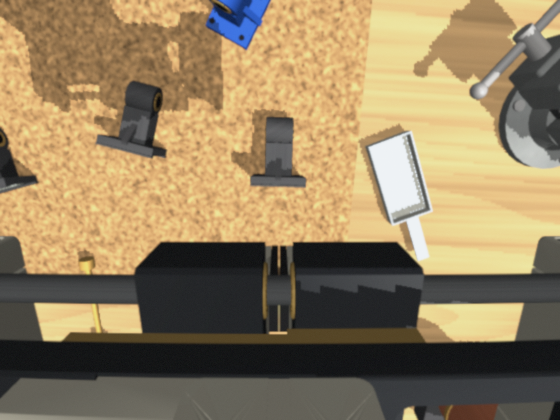

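The wrist view shows the ring pedestal lying with its boss at (280,128) and foot at (278,180), square to the tool, and the burner tray well clear. Approaching to grasp.

move_arm(rows="0 0 0 0.0103 0 0.02 0.06; 0 0 0 0.0103 0 0.02 0.06; 0 0 0 0.0103 0 0.02 0.06; 0 0 0 0.0102 0 0.02 0.06; 0 0 0 0 0 0.02 0.06; 0 0 0 0 0 0.02 0.06; 0 0 0 0 0 0.02 0.06; 0 0 0 0 0 0.01 0.06")

```text
t: 9.15
eef_pos: [0.4882, 0.3099, 0.0601]
ee_rot: [-3.139, -0.003, -3.098]
force: [-0.0, -1.2, 0.4]
width: 0.0596
gripper_force: 0.0
```

```bash
python3 - <<'E'
from h import *
d=np.deg2rad
plan((.490,.312,.0135),d(2)-np.pi)
p,D,K,k1,W=grab('wrist'); cv2.imwrite('pics/w4.png',p)
X=cloud(D,K,k1,W)
w=X[(X[...,2]>.02)&(X[...,2]<.036)&(X[...,0]>.42)&(X[...,0]<.482)&(abs(X[...,1]-.312)<.04)]; print(len(w),w.min(0),w.max(0),np.median(w,0))
E
```

```text
turn [-0.2 -0.2  0.5] shift old axes [-0.002   0.0021  0.0466] new axes [-0.0018  0.002   0.0466]
2313 [0.45379746 0.29702078 0.02000838] [0.48199282 0.32629513 0.03215405] [0.46646934 0.31162575 0.02893712]
```

View pics/w4.png

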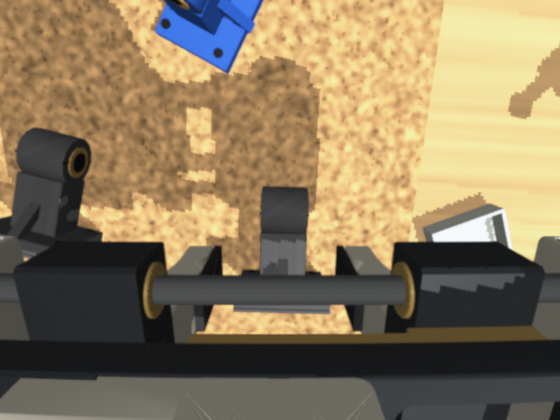

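The view shows the boss at (285,210) centred between the open fingers, with nothing in the way. Descending most of the way.

move_arm(rows="0 0 0.5 -0.001 0.001 0.015 0.06; 0 0 0 0 0 0.015 0.06; 0 0 0 0 0 0.008 0.06; 0 0 0 0 0 0 0.06")

```text
t: 9.7
eef_pos: [0.4901, 0.3118, 0.0238]
ee_rot: [-3.141, -0.001, -3.106]
force: [0.1, 0.0, 0.1]
width: 0.0601
gripper_force: 0.0
```

move_arm(rows="0 0 0 0 0 0.0103 0.06; 0 0 0 0 0 0 0.01; 0 0 0 0 0 0 0.01; 0 0 0 0 0 0 0.01; 0 0 0 0 0 0 0.01; 0 0 0 0 0 0 0.01; 0 0 0 0 0 0 0.01", squeeze=35)

```text
t: 10.58
eef_pos: [0.4906, 0.3124, 0.0145]
ee_rot: [3.141, 0.0, -3.106]
force: [-0.1, 0.2, 3.1]
width: 0.0275
gripper_force: 34.8
```

move_arm(rows="0 0 0 0 0 -0.01 0.01; 0 0 1 0 0 -0.03 0.01; 0 0 1 0 0 -0.04 0.01; 0 0 0 -0.004 -0.02 -0.04 0.01; 0 0 0 -0.004 -0.04 -0.01 0.01; 0 0 0 -0.004 -0.05 0 0.01; 0 0 0 -0.004 -0.05 0 0.01; 0 0 0 -0.004 -0.05 0 0.01")

```text
t: 11.58
eef_pos: [0.5099, 0.1005, 0.1445]
ee_rot: [3.142, -0.0, -3.141]
force: [1.0, 0.2, -3.0]
width: 0.0278
gripper_force: 34.8
```

move_arm(rows="0 0 0 -0.004 -0.05 0 0.01; 0 0 0 -0.004 -0.05 0 0.01; 0 0 0 -0.004 -0.05 0 0.01; 0 0 0 -0.004 -0.05 0 0.01; 0 0 0 -0.004 -0.05 0 0.01; 0 0 0 -0.004 -0.05 0 0.01; 0 0 0 -0.004 -0.04 0 0.01; 0 0 0 0 -0.02 0 0.01")

```text
t: 12.58
eef_pos: [0.5379, -0.2596, 0.1439]
ee_rot: [3.141, -0.001, 3.14]
force: [-0.4, 0.7, -3.2]
width: 0.0281
gripper_force: 34.8
```

```bash
python3 - <<'E'
from h import *
G=plan((.5342,-.284,.0626),-np.pi,-12); print(G.round(2).tolist(),arm.get_state()['gripper_force'])
p,D,K,k1,W=grab('wrist'); cv2.imwrite('pics/w5.png',p); X=cloud(D,K,k1,W)
# tray walls seen from wrist: points with height above floor (nominal)
H=X[...,2]-.018-(X[...,0]-.399)*np.tan(np.deg2rad(12))
w=X[(abs(H)<.02)&(X[...,0]>.41)&(X[...,0]<.5)&(abs(X[...,1]+.284)<.055)]
A=np.c_[w[:,:2],np.ones(len(w))]; 
for _ in range(3):
    c=np.linalg.lstsq(A,w[:,2],rcond=None)[0]; k=abs(A@c-w[:,2])<.002; A,w=A[k],w[k]
print(len(w),'floor',c,np.degrees(np.arctan(c[0])),'z=.018 at x',(.018-c[2]+.284*c[1])/c[0])
H=X[...,2]-(X[...,:2]@c[:2]+c[2])
for x in(.42,.46,.5,.54):
    w=X[(abs(X[...,0]-x)<.006)&(H>.010)&(H<.02)&(abs(X[...,1]+.284)<.1)&(abs(X[...,1]+.284)>.06)]; l=w[w[:,1]>-.284];r=w[w[:,1]<-.284]
    print(x,len(l),len(r),l[:,1].min() if len(l) else 0,r[:,1].max() if len(r) else 0)
w=X[(H>.015)&(H<.03)&(abs(X[...,1]+.284)<.05)&(X[...,0]<.42)&(X[...,0]>.37)]; print('stop',len(w),np.percentile(w[:,0],[2,50,98]) if len(w) else 0)
for yy in(-.32,-.284,-.25):
    q=w[abs(w[:,1]-yy)<.01]; print(yy,len(q),q[:,0].max() if len(q) else 0)
E
```

```text
turn [  0.  -12.1  -0.1] shift old axes [ 0.0035 -0.0244  0.0813] new axes [ 0.0205 -0.0244  0.0788]
[[-0.98, -0.0, 0.21], [-0.0, 1.0, 0.0], [-0.21, 0.0, -0.98]] 34.84233811497688
16456 floor [ 0.21249947 -0.00236949 -0.06631952] 11.99687033989553 z=.018 at x 0.39363197940262307
0.42 139 159 -0.21710444109050597 -0.3556231610238379
0.46 129 150 -0.2170289663469063 -0.35650469362662374
0.5 131 163 -0.2175784777012351 -0.35645484880355016
0.54 129 148 -0.2180027638237646 -0.3571411144586796
stop 2033 [0.38685813 0.3918361  0.39452877]
-0.32 416 0.39472481318906605
-0.284 403 0.3946853010502567
-0.25 400 0.39515108403649163
```

View pics/w5.png

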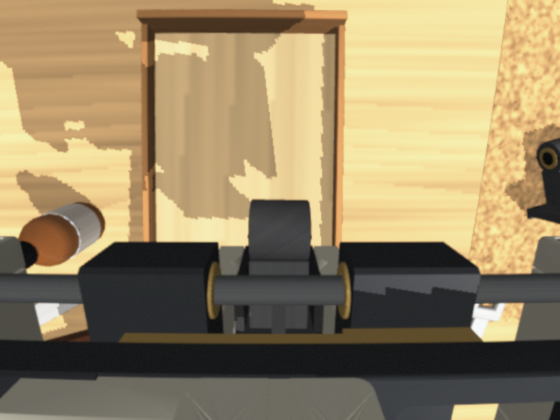

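The wrist view shows the pedestal held with its boss at (280,215), over the tray (walls at columns 148 and 335, stop at row 25). Tray centre is y ≈ -0.286. Tilting and lowering.

move_arm(rows="0 -6 0 0 -0.013 0 0.01; 0 -6 0 0 -0.013 0 0.01; 0 0 0 0.007 0 0.015 0.01; 0 0 0 0.007 0 0.02 0.01; 0 0 0 0.006 0 0.02 0.01; 0 0 0 0 0 0.01 0.01; 0 0 0 0 0 0 0.01")

```text
t: 13.5
eef_pos: [0.5325, -0.2834, 0.0761]
ee_rot: [3.141, 0.208, -3.141]
force: [0.2, 0.2, -2.7]
width: 0.0279
gripper_force: 34.8
```

```bash
python3 - <<'E'
from h import *
print(arm.get_state()['eef_pos'],arm.get_state()['force'])
G=plan((.5342,-.286,.0636),-np.pi,-12)
E
```

```text
[ 0.53246202 -0.28337189  0.07609719] [ 0.15548872  0.24032645 -2.72885662]
turn [ 0.  -0.1  0. ] shift old axes [ 0.0009 -0.0026  0.0126] new axes [ 0.0009 -0.0026  0.0126]
```

move_arm(rows="0 0 0 0 -0.002 0.006 0.01; 0 0 0 0 0 0.003 0.01; 0 0 0 0 0 0.002 0.01; 0 0 0 0 0 0 0.01")

```text
t: 14.0
eef_pos: [0.5348, -0.2858, 0.0657]
ee_rot: [3.142, 0.209, -3.141]
force: [0.0, -0.1, -3.3]
width: 0.028
gripper_force: 34.8
```

move_arm(rows="0 0 0 0 0 0.0015 0.01; 0 0 0 0 0 0 0.01")

```text
t: 14.25
eef_pos: [0.5351, -0.2858, 0.0643]
ee_rot: [3.142, 0.209, -3.141]
force: [-0.2, 0.1, -3.4]
width: 0.0278
gripper_force: 34.8
```

move_arm(rows="0 0 0 0 0 0.0015 0.01; 0 0 0 0 0 0 0.01")

```text
t: 14.5
eef_pos: [0.5354, -0.2858, 0.0627]
ee_rot: [3.142, 0.209, -3.141]
force: [0.9, -0.0, -3.4]
width: 0.0275
gripper_force: 34.8
```

move_arm(rows="0 0 0 0 0 0.001 0.01; 0 0 0 0 0 0.0005 0.01; 0 0 0 0 0 0 0.01")

```text
t: 14.88
eef_pos: [0.5358, -0.2858, 0.0619]
ee_rot: [-3.141, 0.21, -3.141]
force: [-4.5, 1.5, 4.5]
width: 0.028
gripper_force: 34.8
```

Contact with the floor. Releasing.

move_arm(rows="0 0 0 0 0 0 0.035; 0 0 0 0 0 0 0.05; 0 0 0 0 0 0 0.06; 0 0 0 0 0 0 0.06; 0 0 0 0 0 -0.02 0.06; 0 0 0 0 0 -0.04 0.05; 0 0 0 0 0 -0.04 0; 0 0 0 -0.03 0 -0.02 0")

```text
t: 15.88
eef_pos: [0.5394, -0.286, 0.1875]
ee_rot: [-3.141, 0.212, 3.141]
force: [0.4, -0.2, -0.0]
width: 0.0357
gripper_force: 0.0
```

```bash
python3 - <<'E'
from h import *
p,D,K,k1,W=grab('wrist'); cv2.imwrite('pics/w6.png',p); X=cloud(D,K,k1,W); print(tool()[:3,3])
c=np.array([.2125,-.0024,-.0663]); H=X[...,2]-(X[...,:2]@c[:2]+c[2])
for nm,lo,hi in(('foot',.035,.055),('body',.018,.034)):
    w=X[(H>lo)&(H<hi)&(X[...,0]>.43)&(X[...,0]<.62)&(abs(X[...,1]+.286)<.045)]
    print(nm,len(w),*[np.round(v,1) for v in cv2.minAreaRect((w[:,:2]*1000).astype(np.float32))],w.min(0).round(4),w.max(0).round(4))
p,D,K,k1,W=grab('top'); X=cloud(D,K,k1,W); H=X[...,2]-(X[...,:2]@c[:2]+c[2])
w=X[(H>.012)&(H<.05)&(X[...,0]>.43)&(X[...,0]<.64)&(abs(X[...,1]+.286)<.05)]; print('top',len(w),w.min(0).round(4),w.max(0).round(4))
E
```

```text
[ 0.54477576 -0.28700833  0.19120263]
foot 1208 [ 548.6 -286.6] [21.3 55.5] 0.5 [ 0.5379 -0.3143  0.0841] [ 0.5592 -0.2588  0.1021]
body 2594 [ 528.3 -286.2] [54.9 59.5] 89.4 [ 0.4985 -0.3139  0.0585] [ 0.5582 -0.2591  0.0855]Traceback (most recent call last):
  File "<stdin>", line 8, in <module>
    return umr_minimum(a, axis, None, out, keepdims, initial, where)
ValueError: zero-size array to reduction operation minimum which has no identity
```

View pics/w6.png

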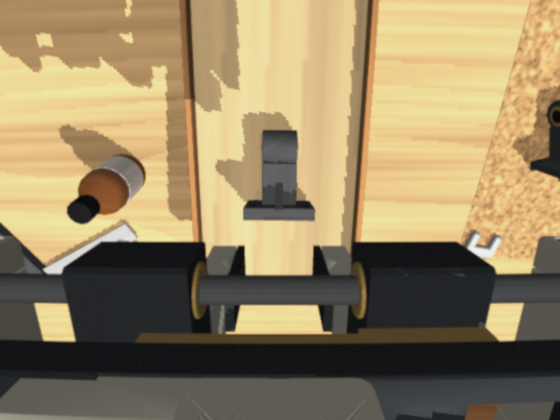

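The view shows the pedestal lying square in the tray, boss at (280,145), foot at (280,210), released. Going down behind the foot with closed fingers.

move_arm(rows="0 0 0 -0.022 0 0 0; 0 0 0 0 0 0.03 0; 0 0 0 0 0 0.035 0; 0 0 0 0 0 0.03 0; 0 0 0 0 0 0.015 0; 0 0 0 0 0 0 0")

```text
t: 16.73
eef_pos: [0.5839, -0.2856, 0.0806]
ee_rot: [3.141, 0.207, -3.141]
force: [-1.2, -0.5, 0.4]
width: 0.0006
gripper_force: 0.0
```

```bash
cat >> h.py <<'E'
def chute(P):
    c,s=np.cos(np.deg2rad(12)),np.sin(np.deg2rad(12)); d=np.array(P)-[.399,-.286,.018]
    return np.array([d[0]*c+d[2]*s,d[1],-d[0]*s+d[2]*c])
E
python3 - <<'E'
from h import *
print(chute(arm.get_state()['eef_pos']))
plan((.5904,-.286,.0792),-np.pi,-12)
E
```

```text
[0.19383405 0.0003841  0.02282101]
turn [ 0.  -0.1  0. ] shift old axes [-0.0061 -0.0004  0.0027] new axes [-0.0061 -0.0004  0.0028]
```

move_arm(rows="0 0 0 0.004 0 0.002 0; 0 0 0 0.006 0 0 0; 0 0 0 0.01 0 0 0; 0 0 0 0.01 0 0 0; 0 0 0 0.01 0 0 0; 0 0 0 0.01 0 0 0; 0 0 0 0.01 0 0 0; 0 0 0 0.008 0 0 0")

```text
t: 17.73
eef_pos: [0.5192, -0.2862, 0.0669]
ee_rot: [-3.141, 0.212, -3.141]
force: [4.7, 0.5, 5.2]
width: 0.0006
gripper_force: 2.8
```

```bash
python3 - <<'E'
from h import *
s=arm.get_state(); print(chute(s['eef_pos']),s['force'])
E
```

```text
[ 0.1277744  -0.00019431  0.02282136] [4.65748199 0.51933452 5.22495447]
```

move_arm(rows="0 0 0 0.008 0 0 0; 0 0 0 0.008 0 0 0; 0 0 0 0.008 0 0 0; 0 0 0 0.006 0 0 0; 0 0 0 0.004 0 0 0; 0 0 0 0 0 0 0")

```text
t: 18.48
eef_pos: [0.4856, -0.2861, 0.0595]
ee_rot: [-3.141, 0.211, -3.141]
force: [3.3, -1.6, 5.0]
width: 0.0005
gripper_force: 2.2
```

```bash
python3 - <<'E'
from h import *
s=arm.get_state(); print(chute(s['eef_pos']),s['force'])
p,D,K,k1,W=grab('wrist'); cv2.imwrite('pics/w7.png',p); X=cloud(D,K,k1,W)
C=np.apply_along_axis(chute,2,X)
w=C[(C[...,2]>.006)&(C[...,2]<.034)&(C[...,0]>.008)&(C[...,0]<.075)&(abs(C[...,1])<.03)]; print(len(w),w.min(0),w.max(0)); q=w[abs(w[:,1])<.012]
for z in np.arange(.01,.034,.004): k=q[abs(q[:,2]-z)<.002]; print(z.round(3),len(k),k[:,0].min() if len(k) else 0)
E
```

```text
[ 0.09332562 -0.00013732  0.02261928] [ 3.26987457 -1.64919197  5.03330649]
8493 [ 0.01276926 -0.02890897  0.00605344] [0.07497199 0.02674751 0.03399211]
0.01 0 0
0.014 0 0
0.018 61 0.012797688265130364
0.022 171 0.012923413465432604
0.026 806 0.01438671360042336
0.03 4893 0.017477835145327303
```

About 12 mm remain. Creeping on and watching the force.

move_arm(rows="0 0 0 0.003 0 0 0; 0 0 0 0.003 0 0 0; 0 0 0 0.003 0 0 0; 0 0 0 0 0 0 0")

```text
t: 19.02
eef_pos: [0.477, -0.2861, 0.0575]
ee_rot: [-3.141, 0.211, -3.141]
force: [3.0, 0.7, 4.8]
width: 0.0005
gripper_force: 2.3
```

move_arm(rows="0 0 0 0.0015 0 0 0; 0 0 0 0 0 0 0")

```text
t: 19.27
eef_pos: [0.4757, -0.2861, 0.0572]
ee_rot: [-3.141, 0.211, -3.141]
force: [3.4, -0.1, 4.8]
width: 0.0003
gripper_force: 2.5
```

move_arm(rows="0 0 0 0.0015 0 0 0; 0 0 0 0 0 0 0")

```text
t: 19.52
eef_pos: [0.4742, -0.2861, 0.0569]
ee_rot: [-3.141, 0.211, -3.141]
force: [3.3, 0.3, 4.5]
width: -0.0
gripper_force: 2.5
```

move_arm(rows="0 0 0 0.0012 0 0 0; 0 0 0 0 0 0 0")

```text
t: 19.77
eef_pos: [0.4731, -0.2861, 0.0567]
ee_rot: [-3.141, 0.211, -3.141]
force: [3.5, -0.4, 6.0]
width: 0.0002
gripper_force: 2.6
```

move_arm(rows="0 0 0 0.0012 0 0 0; 0 0 0 0 0 0 0")

```text
t: 20.02
eef_pos: [0.4721, -0.2861, 0.0565]
ee_rot: [-3.141, 0.212, -3.141]
force: [3.9, 0.3, 4.5]
width: 0.0007
gripper_force: 2.8
```

```bash
python3 - <<'E'
from h import *
s=arm.get_state(); print(chute(s['eef_pos']),s['force'])
p,D,K,k1,W=grab('wrist'); C=np.apply_along_axis(chute,2,cloud(D,K,k1,W))
q=C[(C[...,2]>.006)&(C[...,2]<.034)&(C[...,0]>-.004)&(C[...,0]<.075)&(abs(C[...,1])<.012)]
for z in np.arange(.018,.034,.004): k=q[abs(q[:,2]-z)<.002]; print(z.round(3),len(k),k[:,0].min() if len(k) else 0)
q=C[(C[...,2]>.018)&(C[...,2]<.028)&(C[...,0]>-.02)&(C[...,0]<.01)&(abs(C[...,1])<.06)&(abs(C[...,1])>.02)]; print('stop face',np.percentile(q[:,0],[2,50,98,99.9]))
E
```

```text
[ 7.95437296e-02 -8.17396427e-05  2.24266986e-02] [3.89546687 0.26420544 4.47723122]
0.018 90 -0.001485720372898678
0.022 226 -0.0036475060859378237
0.026 1119 -0.003999690810037379
0.03 4921 0.0032675749833568223
0.034 747 0.01197180887057986
stop face [-0.00749382 -0.00418232 -0.00094059 -0.0006962 ]
```

move_arm(rows="0 0 0 0.001 0 0 0; 0 0 0 0 0 0 0")

```text
t: 20.32
eef_pos: [0.4721, -0.2861, 0.0566]
ee_rot: [-3.14, 0.213, -3.141]
force: [6.3, 0.3, 3.6]
width: 0.0006
gripper_force: 3.7
```

move_arm(rows="0 0 0 0.001 0 0 0; 0 0 0 0 0 0 0")

```text
t: 20.58
eef_pos: [0.4719, -0.2863, 0.0566]
ee_rot: [-3.14, 0.215, -3.14]
force: [8.6, 0.6, 3.0]
width: 0.0004
gripper_force: 4.6
```

move_arm(rows="0 0 0 0.001 0 0 0; 0 0 0 0 0 0 0")

```text
t: 20.82
eef_pos: [0.4719, -0.2865, 0.0567]
ee_rot: [-3.139, 0.216, -3.14]
force: [10.4, 0.1, 2.1]
width: 0.0004
gripper_force: 5.4
```

Against the stop: the force rises and the position stands. Backing off up the slope, lifting and checking.

move_arm(rows="0 0 0 -0.005 0 0 0; 0 0 0 -0.015 0 0 0; 0 0 0 -0.02 0 -0.01 0; 0 0 0 0 0 -0.05 0; 0 0 0 0 0 -0.05 0; 0 0 0 0 0 -0.03 0; 0 0 0 0 0 0 0")

```text
t: 21.7
eef_pos: [0.4787, -0.2861, 0.2028]
ee_rot: [-3.141, 0.212, -3.141]
force: [0.1, 0.1, 0.3]
width: 0.0005
gripper_force: 0.0
```

```bash
python3 - <<'E'
from h import *
p,D,K,k1,W=grab('wrist'); C=np.apply_along_axis(chute,2,cloud(D,K,k1,W))
q=C[(C[...,2]>.022)&(C[...,2]<.036)&(C[...,0]>.003)&(C[...,0]<.06)&(abs(C[...,1])<.03)]; print('body',cv2.minAreaRect((q[:,:2]*1000).astype(np.float32)))
b=q[q[:,0]<.035]; t=b[b[:,2]>np.percentile(b[:,2],90)]; print('boss crest',t.mean(0))
f=C[(C[...,2]>.036)&(C[...,2]<.055)&(C[...,0]>.03)&(C[...,0]<.09)&(abs(C[...,1])<.04)]; print('foot',cv2.minAreaRect((f[:,:2]*1000).astype(np.float32)),f.max(0))
s,D,K,k1,W=grab('scene'); 
cv2.imwrite('pics/end.png',np.hstack([cv2.resize(p,(400,300)),cv2.resize(s,(400,300),interpolation=3)])); print(arm.get_state()['eef_pos'])
E
```

```text
body ((29.99676513671875, -1.23046875), (53.95758056640625, 29.058258056640625), 0.003420051885768771)
boss crest [0.01755595 0.0003571  0.0314031 ]
foot ((55.25809860229492, -1.2031974792480469), (23.225629806518555, 55.781620025634766), 0.516330361366272) [0.06710472 0.02677037 0.05168897]
[ 0.47766285 -0.28550683  0.1998117 ]
```

View pics/end.png

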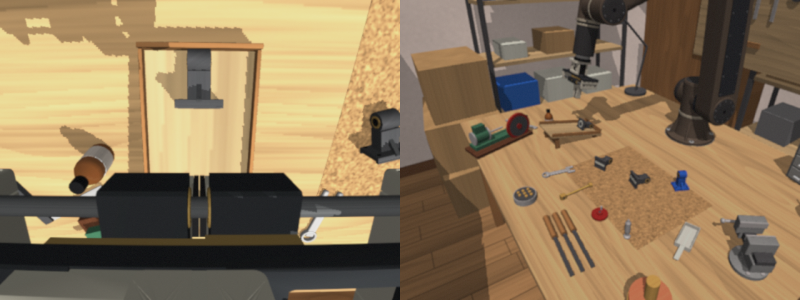

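The pictures show the boss at the stop (left half, 199,55), the pedestal square on its back, both bar pedestals lying and the other parts undisturbed. Handing in.

```bash
python3 -c "
from station import arm
print(arm.job_done())"
```

```text
the job is handed in; nothing more can be done
None
```

I handed the job in at about 22 s on the robot's clock. The hand-in gave no verdict, but the last pictures show the ring-marked pedestal on its back with its boss against the stop, both bar-marked ones lying where they fell, and the other parts where they were.

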